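# Swap the vessels on the cup dryer and hold its step dial at three

## Robot

A 7-joint arm with a two-finger parallel gripper is mounted at the origin on the work surface. World frame = base frame: x ahead of the robot, y to its left, z up, the work surface at z = 0. Lengths are in mm, angles in rad, forces in N, time in s.
With the tool pointing down it reaches from about 400 to 850 mm from the base axis. Payload 10.4 kg.
Tool frame: the origin (TCP) lies at the very end of the fingers, on their centre line; the grasp point (between the pads) lies 19 mm behind it (robot.pinch_z is the distance from the TCP to the grasp point, in mm); z points along the fingers, y is the line along which they close (so a half turn about z gives the same grasp; the last joint's range is limited). The gripper opens to 85 mm and grips with 20 to 120 N. Pads are 22 mm wide; open, the fingers measure 114 mm over their backs; the gripper's body (76 mm by 85 mm) begins 54 mm behind the grasp point. The pads swing forward as they close: fully open they stand 13 mm farther back than shut.
Start: joints at [1.154, 0.332, -0.065, 1.46, 0.022, 1.35, -0.088], TCP at [239.837, -577.177, 196.538] pointing down, gripper open.
Joint ranges: [-2.6, 2.6], [-0.5, 2.12], [-1.47, 1.34], [0.16, 2.42], [-1.27, 4.41], [0.06, 2.06], [-2.6, 2.6]. Speed limits (rad/s): [2.22, 2.22, 2.79, 2.79, 3.14, 3.14, 3.14].

## Interface

Orientations are given as [roll, pitch, yaw] about the fixed x, y, z axes, in that order (R = Rz(yaw) Ry(pitch) Rx(roll)).
In Python, from cell import robot, read_camera, camera_model, spot_in, outline_of gives the robot as it stands.
- The arm moves only by the tool carry_out, never from a script. Its argument "deltas" is a list that holds one entry, the list of rows, each a list of 7 numbers: the opening, from -1 (shut) to 1 (fully open), then the shift along the tool's x, y, z in units of 3 cm (1.0 is 3 cm), then the turn, a rotation vector about the tool's x, y, z in units of 0.08 rad (1.0 is 0.08 rad). A call has 1 to 5 rows; each row shifts and turns the commanded pose from where the row before left it, along the tool's axes as they then stand; what a row does not reach is not made up. A row lasts 1/10 s, in which the tool goes at most 50 mm and 8.59 degrees, less where a joint would pass 70% of its speed; a pose out of reach is approached as far as the arm can. A call with a number of a shift or a turn outside -1 to 1 is refused whole. A call with a gripper value outside its range is refused whole. The fingers move at their own pace and stop on an object; the grip force is fixed at half the most. Time passes only in rows, so rows that do not move let the fingers close. It gives the time, the measured TCP pose, the force, the opening and the grip force at its end, in the units of the state.
- robot.get_obs(): the state, without advancing time (a new reading comes with each control period).
- read_camera(name): name is "side" or "top"; returns (picture, depth): 400x640x3 uint8, red, green, blue; 400x640 float32, mm along the optical axis (not along the pixel's ray), 0 where there is no reading.
- camera_model(name): a dict with "vertical_fov" (degrees; the focal length in pixels is half the picture's height over the tangent of half this angle, whatever the lens; pixels are square), "cx", "cy" (the principal point, pixels), "k1" (the pictures are not rectified: a ray, as slopes to the right and down, at radius r is drawn at 1 + k1 r^2 times it, then the intrinsics apply), "position" and "orientation" of the camera in the world. Camera axes: x right, y down, z forward; pixel columns grow to the right and rows downward; lengths in mm; the calibration is good to about 2 mm. A picture is of the moment at which its call begins. camera_model takes no time and is no camera call.
- robot.close_job(): hands the job in; it is judged then, once.
Trained networks look in the newest picture that a camera, given by its name, has taken for a name from the list of things; names that differ only in an ending like _2 or _b are one class to them, and where a whole thing is asked for, a point or a joint stands for the part that bears it (a point fixed in the world has none). Each returns a list of dicts, best first, with "conf" (0 to 1); they miss things now and then, are a little off and sometimes report something else, mostly with a low value. They report only what shows in the picture. A call takes as long as a camera call.
- spot_in(camera, name): "bbox" ([centre column, centre row, width, height] in pixels, round what is visible of it).
- outline_of(camera, name): "pixels" (400x640 bool, what is visible of it) and "bbox" ([centre column, centre row, width, height] in pixels, round what is visible of it).
The state is a dict: "t": time; "joints": joint angles; "joint_velocities": joint speeds; "effort": joint torques, N m; "position": TCP position; "eef_rot": TCP orientation; "wrist_force": force on the tool from outside, world axes, zero at the start; "torque": the same for the moment, N m; "grip_width": finger opening in mm; "finger_force": force on a finger pad.
Only numpy, scipy, OpenCV 4.12 (cv2) and the standard library are available. Lean on these libraries where they do the work, as an engineer would, in place of code of your own. Each camera call takes 0.05 s, during which the arm holds its last target. There are 200 camera calls.

## Task

The blue cup on the cup dryer is dry and the frosted tumbler on the cork coaster is still wet: swap them, so that the tumbler stands centred on the dryer's round grey pad and the cup stands centred on the coaster, both still mouth down and set down, not dropped. Then turn the dryer's orange spring-return dial clockwise past its first two clicks to the third (green mark) and hold it there against its spring: finish while still holding it. Leave the bookend, the highlighter and the stack of wooden cubes as they are.

Things in the scene. Friction and masses are not known exactly. Their poses are not given: they have to be found in the camera images.
- dryer: cup dryer, a white console fixed to the desk, 130 (x) x 260 (y) x 43 high mm; origin at the centre of its underside. Its round drying pad is at its own +y end, its dial at its own -y end, 140 mm apart
- pad_top (a point): centre of the top face of the dryer's grey drying pad (92 mm diameter, flat, 46 mm above the desk, at dryer-frame x 0, y +70 mm; a black 30 mm air grille marks its middle); the cup stands here at first
- dial_grip (a point): on the dial's upright axis (dryer-frame y -70 mm), at the top of its orange grip bar, 79.5 mm above the desk; the bar, 48 long x 13 wide x 28 high, stands on a black disc 54 mm across whose top is 51.5 mm above the desk. Turns with the dial: x along the bar (white pointer line at its -x end), y across it, z up. Pinch the bar across its 13 mm from above
- dial (a joint): dial angle, rad: 0 at rest (bar along the dryer's x), growing clockwise seen from above; clicks at 0.4, 0.8 and 1.2 (third: green mark), end stop at 1.3. A spring of 0.08 N m at rest, about 0.18 N m at the third click, with a click ripple of about 0.045 N m, always turns it back to 0 when let go
- coaster: round cork coaster fixed to the desk, 100 mm diameter, 4 mm thick; origin at the centre of its underside; the tumbler stands here at first
- tumbler: frosted glass tumbler standing mouth down, straight-sided, 62 mm diameter, 88 mm high, 4 mm wall, about 0.2 kg; origin at the centre of its lower end (the mouth), z up through its closed end
- cup: blue ceramic cup without handle standing mouth down, straight-sided, 64 mm diameter, 80 mm high, 4 mm wall, about 0.22 kg; origin at the centre of its lower end (the mouth), z up through its closed end
- bookend: L-shaped aluminium bookend, base 90 (x) x 100 (y) x 3 mm lying on the desk, upright plate 120 mm high at its +x edge; origin at the centre of its underside
- highlighter: yellow highlighter lying flat, 114 (x) x 19 x 16 mm; origin on its underside, 1 mm from its mid-length
- cube0: bottom cube of a stack of three wooden counting cubes, each 25 mm; origin at the centre of its underside
- cube1: middle cube of the stack
- cube2: top cube of the stack

How it is judged:
By the outcome, as a careful person would: the job done as asked, in the order asked, and still so for the second after the job is handed in, while the arm keeps its last pose, push and grip.
It also fails if it takes over 67 s, if anything falls off the work surface, if the arm or the gripper's body presses on something with over 40 N, if the wrist force passes 120 N, or if a joint passes its speed limit or range.

## Working session

There is one attempt and no reset: what is moved stays moved. The work goes in short steps, Python scripts to look and compute and a tool call to move; the robot and the scene stay as the last step left them, time stands still between calls to the robot, and variables do not carry over. Pictures are saved under pics/ and viewed, at most 10 in all, crops included, and the job is handed in when it is done.

Besides the shell and the picture viewer there is one more tool, called after "Emit:" as name(argument=value, ...) on one line, values as JSON. carry_out: Moves the arm, as the interface text tells. Its arguments: {"type":"object","properties":{"deltas":{"type":"array","items":{"type":"array","items":{"type":"array","items":{"type":"number"}}}}},"required":["deltas"]}

```bash
ls; mkdir -p pics; cat > h.py <<'E'
import numpy as np, cv2
from cell import robot, read_camera, camera_model, spot_in, outline_of
from scipy.spatial.transform import Rotation as R
def cloud(name, d):
    m=camera_model(name); H,W=d.shape
    f=H/2/np.tan(np.radians(m["vertical_fov"])/2)
    K=np.array([[f,0,m["cx"]],[0,f,m["cy"]],[0,0,1.]])
    u,v=np.meshgrid(np.arange(W),np.arange(H))
    p=cv2.undistortPoints(np.stack([u,v],-1).reshape(-1,1,2).astype(float),K,np.array([m["k1"],0,0,0,0.])).reshape(H,W,2)
    c=np.dstack([p[...,0]*d,p[...,1]*d,d])
    o=np.array(m["orientation"],float)
    Rm=o if o.shape==(3,3) else R.from_euler("xyz",o).as_matrix()
    P=c@Rm.T+np.array(m["position"])
    P[d<=0]=np.nan
    return P
E
python3 - <<'E'
from h import *
for n in ("top","side"):
    print(camera_model(n))
    p,d=read_camera(n); cv2.imwrite(f"pics/{n}0.png",p[...,::-1]); np.save(f"{n}0.npy",d)
    P=cloud(n,d)
    for t in ("cup","tumbler","coaster","dryer","dial_grip","bookend","highlighter","cube2"):
        for o in outline_of(n,t)[:1]:
            q=P[o["pixels"]]; q=q[~np.isnan(q[:,0])]
            print(n,t,round(o["conf"],2),np.round(o["bbox"]),len(q), np.round(np.median(q,0)) if len(q) else 0, np.round(np.percentile(q,[2,98],axis=0)).tolist() if len(q) else 0)
print(robot.get_obs())
E
```

```text
pics
{'vertical_fov': 51.22239937901477, 'cx': 322.4801295884077, 'cy': 196.18164779813674, 'k1': 0.004681103798220082, 'position': array([ 489.5972818 ,   26.7906691 , 1133.93099998]), 'orientation': array([-3.02096309, -0.03091043, -1.57505545])}
top cup 0.57 [206. 224.  34.  22.] 630 [545. 278. 124.] [[519.0, 255.0, 62.0], [571.0, 311.0, 128.0]]
top tumbler 0.76 [389. 240.  24.  24.] 538 [ 510. -172.   90.] [[483.0, -203.0, 23.0], [538.0, -148.0, 95.0]]
top coaster 0.73 [388. 241.  37.  35.] 383 [ 480. -177.    3.] [[461.0, -227.0, -2.0], [550.0, -139.0, 91.0]]
top dryer 0.71 [235. 234. 111.  69.] 4311 [518. 203.  42.] [[451.0, 96.0, 36.0], [604.0, 345.0, 75.0]]
top dial_grip 0.73 [260. 241.  24.  23.] 335 [512. 150.  52.] [[487.0, 129.0, 45.0], [535.0, 175.0, 81.0]]
top bookend 0.95 [308. 149.  36.  43.] 1623 [764.  34.   3.] [[704.0, -14.0, -3.0], [791.0, 82.0, 118.0]]
top highlighter 0.72 [258. 239.  26.  19.] 320 [512. 151.  52.] [[489.0, 129.0, 47.0], [534.0, 177.0, 81.0]]
top cube2 0.44 [393. 168.   6.  12.] 123 [ 697. -191.   72.] [[684.0, -206.0, -1.0], [725.0, -178.0, 77.
[... 1008 characters left out ...]
'joints': array([ 1.15439466,  0.33219832, -0.06469501,  1.46010307,  0.02155922,
        1.34990363, -0.08849918]), 'joint_velocities': array([ 0.00146414,  0.00040029, -0.0007209 ,  0.00113487, -0.00053733,
        0.00056828, -0.00038619]), 'effort': array([ 3.81260661e-04, -6.25231791e+01,  4.93231940e-02, -3.91826499e+01,
        1.66296767e-02,  1.75509183e-03, -9.85247084e-06]), 'position': array([ 239.84955339, -577.16732152,  196.53708099]), 'eef_rot': array([ 3.14151474e+00, -5.67317574e-05,  3.93792146e-01]), 'wrist_force': array([-0.63808412, -1.1158655 , -0.20839941]), 'torque': array([-0.0136248 ,  0.03747048,  0.011207  ]), 'finger_force': 0.0, 'grip_width': 85.38066365210811}
```

View pics/top0.png

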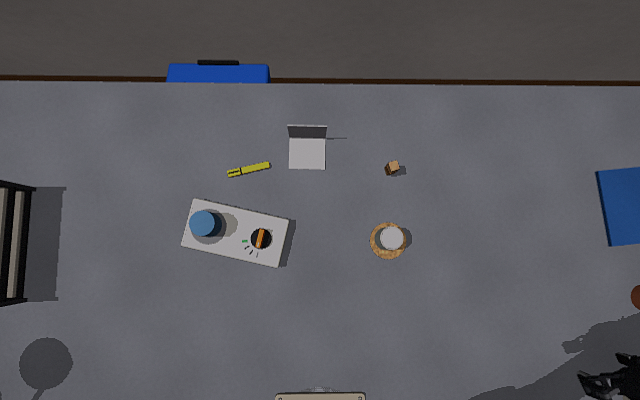

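View pics/side0.png

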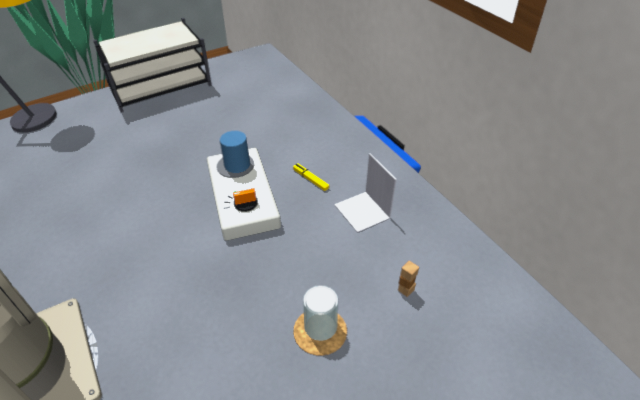

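The top view shows the blue cup at about (205,223), the dial bar at (261,238) and the tumbler and coaster at (390,240). The side view shows the same layout with free desk between the coaster and the dryer. Next I'll fit precise centres.

```bash
cat > fit.py <<'E'
from h import *
from scipy.optimize import least_squares
def circ(p,r,c0):
    s=least_squares(lambda c:np.hypot(*(p-c).T)-r,c0,loss="soft_l1",f_scale=1.5); return s.x, np.sqrt(np.mean(s.fun**2))
def upright(P,c,r,zlo,zhi):
    m=(np.hypot(P[...,0]-c[0],P[...,1]-c[1])<r+22)&(P[...,2]>zlo)&(P[...,2]<zhi)
    return P[m]
E
python3 - <<'E'
from fit import *
C={n:cloud(n,np.load(f"{n}0.npy")) for n in("top","side")}
I={n:cv2.cvtColor(cv2.imread(f"pics/{n}0.png"),cv2.COLOR_BGR2HSV) for n in C}
for n,P in C.items():
  for nm,c,r,z0,z1 in(("cup",(545,280),32,60,118),("tumbler",(510,-175),31,15,84)):
    q=upright(P,c,r,z0,z1); t=upright(P,c,r,z1,z1+25); 
    print(n,nm,"side",len(q),circ(q[:,:2],r,c) if len(q)>20 else "", "top n",len(t),"z",np.median(t[:,2]).round(1),"encl",np.round(cv2.minEnclosingCircle(t[:,:2].astype(np.float32)),1) if 0 else t[:,:2].mean(0).round(1), ((np.percentile(t[:,:2],1,0)+np.percentile(t[:,:2],99,0))/2).round(1))
  h=I[n]; near=np.hypot(P[...,0]-500,P[...,1]+178)<75
  m=near&(h[...,0]<22)&(h[...,1]>90)&(P[...,2]<12)
  q=P[m][:,:2]; hull=cv2.convexHull(q.astype(np.float32))[:,0]
  # keep hull points; fit radius 50
  print(n,"coaster",len(q),circ(hull,50,(500,-178)),circ(hull,49,(500,-178)), np.median(P[m][:,2]).round(1))
  m=(abs(P[...,2]-43)<4)&(np.hypot(P[...,0]-525,P[...,1]-215)<170)
  q=P[m][:,:2].astype(np.float32); rc=cv2.minAreaRect(q); print(n,"dryer",len(q),rc, np.median(P[m][:,2]).round(1))
  m=(h[...,0]<18)&(h[...,1]>140)&(P[...,2]>70)&(P[...,2]<90)&(np.hypot(P[...,0]-512,P[...,1]-150)<50)
  q=P[m]; (w,v)=np.linalg.eigh(np.cov(q[:,:2].T)); print(n,"bar",len(q),q.mean(0).round(1),np.sqrt(w*12).round(1),np.arctan2(v[1,1],v[0,1]).round(3),cv2.minAreaRect(q[:,:2].astype(np.float32)))
E
```

```text
top cup side 134 (array([547.62760974, 286.7414131 ]), np.float64(0.49883018979898847)) top n 533 z 124.7 encl [547.1 284.9] [547.3 285.1]
top tumbler side 102 (array([ 510.96146449, -179.10763502]), np.float64(0.42778441840992365)) top n 446 z 90.8 encl [ 510.8 -177.5] [ 510.6 -177.5]
top coaster 459 (array([ 506.89329383, -185.243873  ]), np.float64(1.104995051319178)) (array([ 506.6063674 , -185.09325815]), np.float64(0.4134072074634564)) 2.6
top dryer 3401 ((527.1444702148438, 220.3143768310547), (258.443359375, 129.17520141601562), 76.86447143554688) 42.0
top bar 84 [513.4 151.1  77.4] [14.1 45.9] 2.938 ((512.1060180664062, 152.43341064453125), (13.276989936828613, 45.29467010498047), 77.63785552978516)
side cup side 531 (array([545.25415279, 288.77877818]), np.float64(1.3797266524269682)) top n 371 z 125.0 encl [543.5 282.3] [543.7 285.9]
side tumbler side 697 (array([ 510.17562985, -175.96618989]), np.float64(0.7328379220861909)) top n 831 z 90.5 encl [ 508.3 -179.2] [ 508.8 -178. ]
side coaster 1011 (array([ 503.4465433 , -183.99836391]), np.float64(1.0540154746245982)) (array([ 503.21873647, -184.76269895]), np.float64(0.4486387819974376)) 2.5
side dryer 2975 ((524.1473999023438, 221.59849548339844), (262.13134765625, 129.22610473632812), 76.81988525390625) 41.7
side bar 93 [508.4 149.6  75.3] [12.1 46.3] 2.967 ((508.7215576171875, 152.73545837402344), (14.092190742492676, 45.261085510253906), 78.0429916381836)
```

Emit:
carry_out(deltas=[[[1, 0, 0, 0, 0, 0, -1], [1, 0, 0, 0, 0, 0, -1], [1, 0, 0, 0, 0, 0, -1], [1, 0, 0, 0, 0, 0, -1], [1, 0, 0, 0, 0, 0, -1]]])

```text
t: 1.4
position: [239.8, -577.2, 196.6]
eef_rot: [3.141, 0.0, 0.797]
wrist_force: [0.2, 0.8, -0.5]
grip_width: 85.5
finger_force: 0.0
```

Emit:
carry_out(deltas=[[[1, 0, 0, 0, 0, 0, -1], [1, 0, 0, 0, 0, 0, -1], [1, 0, 0, 0, 0, 0, -1], [1, 0, 0, 0, 0, 0, -1], [1, 0, 0, 0, 0, 0, -1]]])

```text
t: 1.9
position: [239.8, -577.2, 196.6]
eef_rot: [3.141, 0.0, 1.197]
wrist_force: [1.2, -1.0, 0.0]
grip_width: 85.3
finger_force: 0.0
```

Emit:
carry_out(deltas=[[[1, 0, 0, 0, 0, 0, -1], [1, 0, 0, 0, 0, 0, -1], [1, 0, 0, 0, 0, 0, -1], [1, 0, 0, 0, 0, 0, -1], [1, 0, 0, 0, 0, 0, -0.71]]])

```text
t: 2.4
position: [239.8, -577.2, 196.5]
eef_rot: [3.142, 0.0, 1.574]
wrist_force: [-0.3, 0.3, 0.5]
grip_width: 85.0
finger_force: 0.0
```

Emit:
carry_out(deltas=[[[1, 1, 0.6, 0, 0, 0, 0], [1, 1, 0.6, 0, 0, 0, 0], [1, 1, 0.6, 0, 0, 0, 0], [1, 1, 0.6, 0, 0, 0, 0], [1, 1, 0.6, 0, 0, 0, 0]]])

```text
t: 2.9
position: [330.4, -426.0, 196.7]
eef_rot: [3.141, 0.0, 1.57]
wrist_force: [0.2, -0.7, 0.5]
grip_width: 85.3
finger_force: 0.0
```

Emit:
carry_out(deltas=[[[1, 1, 0.6, 0, 0, 0, 0], [1, 1, 0.6, 0, 0, 0, 0], [1, 1, 0.6, 0, 0, 0, 0], [1, 1, 0.6, 0, 0, 0, 0], [1, 1, 0.6, 0, 0, 0, 0]]])

```text
t: 3.4
position: [420.5, -276.0, 196.8]
eef_rot: [3.141, 0.001, 1.57]
wrist_force: [0.3, -0.3, -0.4]
grip_width: 85.8
finger_force: 0.0
```

Emit:
carry_out(deltas=[[[1, 1, 0.6, 0, 0, 0, 0], [1, 1, 0.6, 0, 0, 0, 0], [1, 1, 0.6, 0, 0, 0, 0], [1, 1, 0.6, 0, 0, 0, 0], [1, 1, 0.6, 0, 0, 0, 0]]])

```text
t: 3.9
position: [510.5, -126.1, 196.8]
eef_rot: [3.141, 0.0, 1.57]
wrist_force: [0.8, -0.2, -0.4]
grip_width: 85.5
finger_force: 0.0
```

Emit:
carry_out(deltas=[[[1, 1, 0.6, 0, 0, 0, 0], [1, 1, 0.6, 0, 0, 0, 0], [1, 1, 0, 0, 0, 0, 0], [1, 1, 0, 0, 0, 0, 0], [1, 1, 0, 0, 0, 0, 0]]])

```text
t: 4.4
position: [546.0, 24.0, 196.6]
eef_rot: [3.141, 0.0, 1.571]
wrist_force: [0.4, 0.9, 0.1]
grip_width: 85.6
finger_force: 0.0
```

Emit:
carry_out(deltas=[[[1, 1, 0, 0, 0, 0, 0], [1, 1, 0, 0, 0, 0, 0], [1, 1, 0, 0, 0, 0, 0], [1, 1, 0, 0, 0, 0, 0], [1, 1, 0, 0, 0, 0, 0]]])

```text
t: 4.9
position: [546.0, 173.9, 196.7]
eef_rot: [3.141, 0.0, 1.57]
wrist_force: [0.1, 0.4, -0.7]
grip_width: 85.5
finger_force: 0.0
```

Emit:
carry_out(deltas=[[[1, 1, 0.1, 0, 0, 0, 0], [1, 1, 0, 0, 0, 0, 0], [1, 1, 0, 0, 0, 0, 0], [1, 0.82, 0, 0, 0, 0, 0], [1, 0, 0, 0, 0, 0, 0]]])

```text
t: 5.4
position: [547.4, 291.5, 196.4]
eef_rot: [-3.141, -0.002, 1.576]
wrist_force: [-1.1, 0.2, -0.3]
grip_width: 85.3
finger_force: 0.0
```

Emit:
carry_out(deltas=[[[1, 0, -0.1, 0.6, 0, 0, 0], [1, 0, 0, 0.6, 0, 0, 0], [1, 0, 0, 0.6, 0, 0, 0], [1, 0, 0, 0, 0, 0, 0], [1, 0, 0, 0, 0, 0, 0]]])

```text
t: 5.9
position: [546.3, 286.8, 142.9]
eef_rot: [3.142, 0.0, 1.57]
wrist_force: [0.3, 0.1, -0.2]
grip_width: 85.1
finger_force: 0.0
```

Emit:
carry_out(deltas=[[[1, 0, 0, 0.5, 0, 0, 0], [1, 0, 0, 0.5, 0, 0, 0], [1, 0, 0, 0.5, 0, 0, 0], [1, 0.02, 0, 0.5, 0, 0, 0], [1, 0, 0, 0, 0, 0, 0]]])

```text
t: 6.4
position: [544.6, 287.2, 79.6]
eef_rot: [-3.138, 0.002, 1.571]
wrist_force: [-0.3, 0.3, 0.7]
grip_width: 85.3
finger_force: 0.0
```

Emit:
carry_out(deltas=[[[-1, 0, 0, 0, 0, 0, 0], [-1, 0, 0, 0, 0, 0, 0], [-1, 0, 0, 0, 0, 0, 0], [-1, 0, 0, 0, 0, 0, 0], [-1, 0, 0, 0, 0, 0, 0]]])

```text
t: 6.9
position: [546.7, 288.5, 84.0]
eef_rot: [3.14, -0.001, 1.571]
wrist_force: [0.2, -0.8, 4.4]
grip_width: 58.1
finger_force: 62.8
```

```bash
python3 - <<'E'
from fit import *
ims=[]
for n in("top","side"):
    p,d=read_camera(n); np.save(f"{n}1.npy",d)
    P=cloud(n,d); c=(546,288)
    q=upright(P,c,32,55,80); print(n,len(q),circ(q[:,:2],32,c) if len(q)>10 else "")
    x,y=(206,222) if n=="top" else (235,150)
    ims.append(cv2.resize(p[max(0,y-60):y+60,x-60:x+60,::-1],(400,400),interpolation=cv2.INTER_CUBIC))
cv2.imwrite("pics/g1.png",np.hstack(ims)); o=robot.get_obs(); print(o["position"],o["grip_width"],o["finger_force"],o["wrist_force"],o["torque"])
print(robot.pinch_z)
E
```

```text
top 52 (array([547.55701993, 286.61092148]), np.float64(0.3889588678779623))
side 225 (array([545.54277837, 288.39960654]), np.float64(1.204961269534242))
[546.65135745 288.51584248  84.00547905] 57.88754098522775 62.82739877700806 [-1.52634563 -0.45658263  6.04230001] [-0.07749502  0.45674724  0.05987031]
18.700000000000003
```

View pics/g1.png

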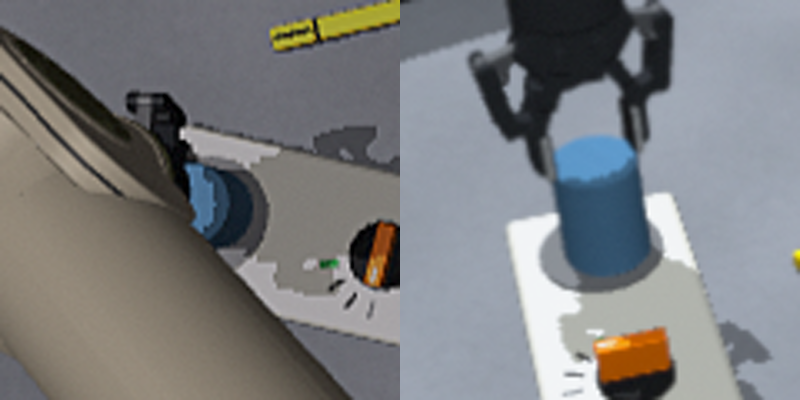

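Emit:
carry_out(deltas=[[[-1, 0, 0, -0.3, 0, 0, 0], [-1, 0, 0, -0.6, 0, 0, 0], [-1, 0, 0, -0.8, 0, 0, 0], [-1, 0, 0, -0.8, 0, 0, 0], [-1, -0.4, 0, 0, 0, 0, 0]]])

```text
t: 7.5
position: [546.7, 278.7, 161.5]
eef_rot: [3.137, -0.004, 1.573]
wrist_force: [0.4, 2.0, -1.1]
grip_width: 57.7
finger_force: 64.5
```

Emit:
carry_out(deltas=[[[-1, -0.9, 0, 0, 0, 0, 0], [-1, -1, 0, 0, 0, 0, 0], [-1, -1, 0, 0, 0, 0, 0], [-1, -1, 0, 0, 0, 0, 0], [-1, -1, 0, 0, 0, 0, 0]]])

```text
t: 8.0
position: [545.4, 126.8, 156.8]
eef_rot: [-3.141, 0.001, 1.57]
wrist_force: [0.0, -0.2, -2.0]
grip_width: 57.6
finger_force: 64.5
```

Emit:
carry_out(deltas=[[[-1, -1, 0, 0, 0, 0, 0], [-1, -1, 0, 0, 0, 0, 0], [-1, -1, 0, 0, 0, 0, 0], [-1, -0.7, 0, 0, 0, 0, 0], [-1, -0.3, 0, 0, 0, 0, 0]]])

```text
t: 8.5
position: [545.4, 5.6, 156.9]
eef_rot: [-3.141, 0.001, 1.567]
wrist_force: [-0.7, 0.3, -3.1]
grip_width: 57.8
finger_force: 64.6
```

Emit:
carry_out(deltas=[[[-1, 0, 0, 0.5, 0, 0, 0], [-1, 0, 0, 0.9, 0, 0, 0], [-1, 0, 0, 0.9, 0, 0, 0], [-1, 0, 0, 0.7, 0, 0, 0], [-1, 0, 0, 0.5, 0, 0, 0]]])

```text
t: 9.0
position: [544.5, 10.8, 49.9]
eef_rot: [-3.139, -0.001, 1.573]
wrist_force: [0.7, -0.6, -2.4]
grip_width: 57.5
finger_force: 64.5
```

Emit:
carry_out(deltas=[[[-1, 0, 0, 0.2, 0, 0, 0], [-1, 0, 0, 0.1, 0, 0, 0], [-1, 0, 0, 0.1, 0, 0, 0], [-1, 0, 0, 0, 0, 0, 0]]])

```text
t: 9.4
position: [546.3, 9.1, 40.9]
eef_rot: [3.141, 0.0, 1.571]
wrist_force: [-0.3, 0.3, -2.2]
grip_width: 57.8
finger_force: 64.6
```

Emit:
carry_out(deltas=[[[-1, 0, 0, 0.03, 0, 0, 0], [-1, 0, 0, 0.03, 0, 0, 0], [-1, 0, 0, 0.02, 0, 0, 0], [-1, 0, 0, 0.02, 0, 0, 0], [-1, 0, 0, 0, 0, 0, 0]]])

```text
t: 9.9
position: [546.3, 9.0, 38.0]
eef_rot: [3.141, 0.0, 1.571]
wrist_force: [-0.7, -0.5, 4.3]
grip_width: 57.4
finger_force: 65.8
```

Emit:
carry_out(deltas=[[[1, 0, 0, 0, 0, 0, 0], [1, 0, 0, 0, 0, 0, 0], [1, 0, 0, 0, 0, 0, 0], [1, 0, 0, 0, 0, 0, 0], [1, 0, 0, -0.3, 0, 0, 0]]])

```text
t: 10.4
position: [545.1, 8.9, 45.8]
eef_rot: [-3.14, -0.0, 1.571]
wrist_force: [0.0, -0.6, 0.3]
grip_width: 85.5
finger_force: 0.0
```

Emit:
carry_out(deltas=[[[1, 0, 0, -0.5, 0, 0, 0], [1, 0, 0, -0.7, 0, 0, 0], [1, 0, 0, -0.9, 0, 0, 0], [1, 0, 0, -0.7, 0, 0, 0], [1, 0, 0, 0, 0, 0, 0]]])

```text
t: 10.9
position: [548.1, 9.4, 134.9]
eef_rot: [3.136, 0.001, 1.571]
wrist_force: [-0.1, 0.4, 0.3]
grip_width: 85.1
finger_force: 0.0
```

Emit:
carry_out(deltas=[[[1, -0.7, 0, 0, 0, 0, 0], [1, -1, -0.4, 0, 0, 0, 0], [1, -1, -0.4, 0, 0, 0, 0], [1, -1, -0.4, 0, 0, 0, 0], [1, -1, 0, 0, 0, 0, 0]]])

```text
t: 11.4
position: [508.7, -133.3, 131.0]
eef_rot: [-3.141, 0.001, 1.57]
wrist_force: [1.4, 0.1, 0.2]
grip_width: 86.0
finger_force: 0.0
```

Emit:
carry_out(deltas=[[[1, -1, 0, 0, 0, 0, 0], [1, -0.52, 0, 0, 0, 0, 0], [1, 0, 0, 0, 0, 0, 0], [1, 0, 0, 0, 0, 0, 0]]])

```text
t: 11.8
position: [510.1, -176.2, 130.6]
eef_rot: [3.141, -0.001, 1.571]
wrist_force: [0.8, 0.6, -0.3]
grip_width: 85.5
finger_force: 0.0
```

Emit:
carry_out(deltas=[[[1, -0.04, 0, 0.4, 0, 0, 0], [1, 0, 0, 0.7, 0, 0, 0], [1, 0, 0, 0.7, 0, 0, 0], [1, 0, 0, 0.5, 0, 0, 0], [1, 0, 0, 0.4, 0, 0, 0]]])

```text
t: 12.3
position: [509.6, -177.7, 48.1]
eef_rot: [-3.141, -0.001, 1.572]
wrist_force: [0.2, -0.3, -0.1]
grip_width: 85.4
finger_force: 0.0
```

Emit:
carry_out(deltas=[[[-1, 0, 0, 0, 0, 0, 0], [-1, 0, 0, 0, 0, 0, 0], [-1, 0, 0, 0, 0, 0, 0], [-1, 0, 0, 0, 0, 0, 0], [-1, 0, 0, 0, 0, 0, 0]]])

```text
t: 12.8
position: [510.8, -178.9, 50.7]
eef_rot: [3.14, 0.001, 1.571]
wrist_force: [-0.8, 1.4, 6.7]
grip_width: 55.8
finger_force: 62.9
```

Emit:
carry_out(deltas=[[[-1, 0, 0, 0, 0, 0, 0]]])

```text
t: 12.9
position: [510.8, -178.9, 50.7]
eef_rot: [3.14, 0.001, 1.571]
wrist_force: [-1.2, 0.8, 5.9]
grip_width: 55.8
finger_force: 63.0
```

Emit:
carry_out(deltas=[[[-1, 0, 0, -0.3, 0, 0, 0], [-1, 0, 0, -0.7, 0, 0, 0], [-1, 0, 0, -1, 0, 0, 0], [-1, 0, 0, -1, 0, 0, 0], [-1, 0, 0, -0.7, 0, 0, 0]]])

```text
t: 13.4
position: [510.4, -178.9, 163.2]
eef_rot: [3.14, 0.001, 1.571]
wrist_force: [0.1, 0.0, -2.9]
grip_width: 55.5
finger_force: 63.8
```

Emit:
carry_out(deltas=[[[-1, 0.3, 0, 0, 0, 0, 0], [-1, 0.7, 0, 0, 0, 0, 0], [-1, 1, 0.1, 0, 0, 0, 0], [-1, 1, 0.1, 0, 0, 0, 0], [-1, 1, 0.1, 0, 0, 0, 0]]])

```text
t: 13.9
position: [518.2, -57.2, 159.8]
eef_rot: [-3.141, -0.0, 1.571]
wrist_force: [0.0, -1.1, -1.3]
grip_width: 55.5
finger_force: 63.8
```

Emit:
carry_out(deltas=[[[-1, 1, 0.1, 0, 0, 0, 0], [-1, 1, 0.1, 0, 0, 0, 0], [-1, 1, 0.1, 0, 0, 0, 0], [-1, 1, 0.1, 0, 0, 0, 0], [-1, 1, 0.1, 0, 0, 0, 0]]])

```text
t: 14.4
position: [533.2, 92.7, 159.8]
eef_rot: [-3.141, 0.0, 1.571]
wrist_force: [-0.2, 0.7, -1.2]
grip_width: 55.6
finger_force: 63.8
```

Emit:
carry_out(deltas=[[[-1, 1, 0.1, 0, 0, 0, 0], [-1, 1, 0.1, 0, 0, 0, 0], [-1, 1, 0, 0, 0, 0, 0], [-1, 1, 0, 0, 0, 0, 0], [-1, 0.9, 0, 0, 0, 0, 0]]])

```text
t: 14.9
position: [538.9, 239.9, 159.7]
eef_rot: [-3.14, 0.0, 1.572]
wrist_force: [0.4, 0.1, -1.6]
grip_width: 55.4
finger_force: 63.8
```

Emit:
carry_out(deltas=[[[-1, 0.5, 0, 0, 0, 0, 0], [-1, 0.2, 0, 0.3, 0, 0, 0], [-1, 0, 0, 0.4, 0, 0, 0], [-1, 0, 0, 0.4, 0, 0, 0], [-1, 0, 0, 0, 0, 0, 0]]])

```text
t: 15.4
position: [539.3, 256.7, 124.8]
eef_rot: [-3.138, 0.002, 1.569]
wrist_force: [0.3, -0.5, -1.9]
grip_width: 55.4
finger_force: 63.8
```

Emit:
carry_out(deltas=[[[-1, 0, 0, 0, 0, 0, 0], [-1, 0, 0, 0, 0, 0, 0]]])

```text
t: 15.6
position: [540.4, 258.7, 127.9]
eef_rot: [3.141, -0.0, 1.57]
wrist_force: [-0.4, 0.8, -1.3]
grip_width: 55.6
finger_force: 63.9
```

```bash
python3 - <<'E'
from fit import *
o=robot.get_obs(); p0=o["position"]; print(p0,o["eef_rot"])
zb=p0[2]-46.7
for n in("top","side"):
    p,d=read_camera(n); np.save(f"{n}2.npy",d)
    P=cloud(n,d); q=upright(P,p0[:2],31,zb+5,zb+45); print(n,len(q),circ(q[:,:2],31,p0[:2]) if len(q)>10 else "")
    c=(546,9); q=upright(P,c,32,10,72); print(n,"cup",len(q),circ(q[:,:2],32,c) if len(q)>10 else "")
    # pad visible: grey low, z~46 vs 43
    cv2.imwrite(f"pics/{n}2.png",p[...,::-1])
E
```

```text
[540.41978264 258.68853962 127.90200181] [ 3.14095031e+00 -3.23917864e-05  1.56970451e+00]
top 81 (array([541.48823226, 259.54183554]), np.float64(0.3925852531504975))
top cup 17 (array([547.69329012,   6.43163305]), np.float64(5.470885013818444))
side 383 (array([539.37627464, 261.65822177]), np.float64(1.2620036844582445))
side cup 597 (array([545.74499139,   8.70260752]), np.float64(0.89687404976911))
```

```bash
python3 - <<'E'
from fit import *
ims=[]
for n in("top","side"):
    p=cv2.imread(f"pics/{n}2.png"); P=cloud(n,np.load(f"{n}2.npy"))
    r=np.hypot(P[...,0]-541.5,P[...,1]-289)
    h=cv2.cvtColor(p,cv2.COLOR_BGR2HSV)
    m=(r<62)&(P[...,2]>38)&(P[...,2]<52)&(h[...,2]<165)
    q=P[m]; print(n,len(q),np.median(q[:,2]).round(1))
    lab=p.copy(); lab[m]=(0,0,255)
    u,v=(206,222) if n=="top" else (235,160)
    ims+= [cv2.resize(a[v-40:v+40,u-50:u+50],(400,300),interpolation=cv2.INTER_NEAREST) for a in (p,lab)]
    if n=="side": print(h[165:180:3,215:262:4,2])
cv2.imwrite("pics/pad.png",np.vstack([np.hstack(ims[:2]),np.hstack(ims[2:])]))
E
```

```text
top 159 41.9
side 389 44.7
[[244 151 151 140 143 143 148 154 147 149 243 245]
 [245 151 151 151 148 136 117  96 105 140 246 246]
 [246 153 150 151 146  94  93  93  93 171 246 246]
 [246 237 144 152 105  93  92  91 165 178 206 246]
 [246 246 241 175 109 111 163 178 179 179 179 246]]
```

View pics/pad.png

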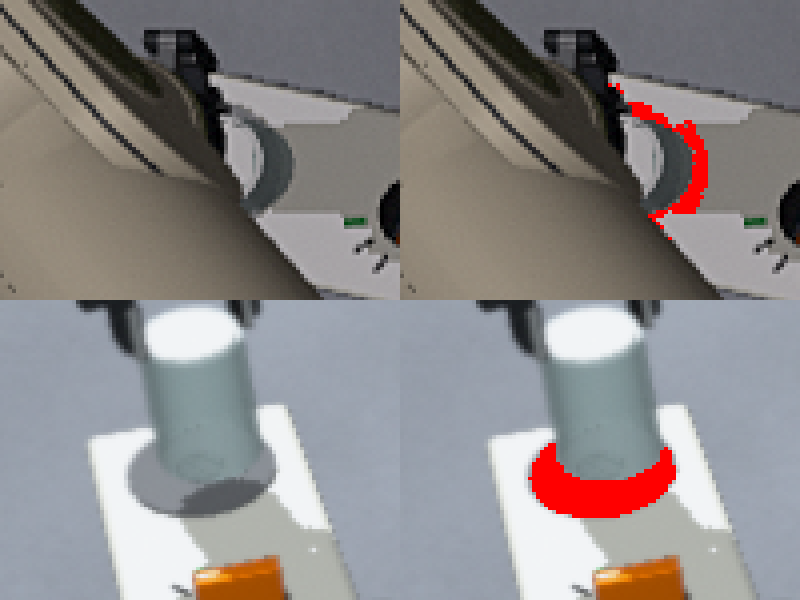

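The side crop (bottom) shows the pad's front arc cleanly below the held tumbler, and the mask follows it. I'll fit that arc with the known radius.

```bash
python3 - <<'E'
from fit import *
n="side"; p=cv2.imread("pics/side2.png"); P=cloud(n,np.load("side2.npy"))
h=cv2.cvtColor(p,cv2.COLOR_BGR2HSV); r=np.hypot(P[...,0]-541.5,P[...,1]-289)
m=(r<62)&(P[...,2]>38)&(P[...,2]<52)&(h[...,2]<165)
hull=cv2.convexHull(P[m][:,:2].astype(np.float32))[:,0]
hull=hull[hull[:,1]<285]
for R_ in(46,45.3,44.6): print(len(hull),circ(hull,R_,(541,289)))
E
```

```text
14 (array([540.27305614, 289.15247088]), np.float64(1.237343272380588))
14 (array([540.15764104, 288.19062068]), np.float64(0.987603172286625))
14 (array([540.06510185, 287.21876625]), np.float64(0.7720541030705163))
```

Emit:
carry_out(deltas=[[[-1, 0.3, 0.03, 0, 0, 0, 0], [-1, 0.4, 0, 0, 0, 0, 0], [-1, 0.23, 0, 0.2, 0, 0, 0], [-1, 0, 0, 0.4, 0, 0, 0], [-1, 0, 0, 0.3, 0, 0, 0]]])

```text
t: 16.2
position: [540.3, 287.1, 98.8]
eef_rot: [-3.14, 0.001, 1.571]
wrist_force: [0.1, 0.0, -3.0]
grip_width: 55.6
finger_force: 63.9
```

Emit:
carry_out(deltas=[[[-1, 0, 0, 0.1, 0, 0, 0], [-1, 0, 0, 0.05, 0, 0, 0], [-1, 0, 0, 0, 0, 0, 0], [-1, 0, 0, 0, 0, 0, 0]]])

```text
t: 16.6
position: [541.2, 287.0, 96.4]
eef_rot: [3.141, -0.0, 1.57]
wrist_force: [-0.0, 0.0, -1.5]
grip_width: 55.5
finger_force: 63.9
```

Contact is expected at about 92.7, so I'll lower in small steps.

Emit:
carry_out(deltas=[[[-1, 0, 0, 0.05, 0, 0, 0], [-1, 0, 0, 0.03, 0, 0, 0], [-1, 0, 0, 0.02, 0, 0, 0], [-1, 0, 0, 0.02, 0, 0, 0], [-1, 0, 0, 0, 0, 0, 0]]])

```text
t: 17.1
position: [541.1, 287.2, 92.9]
eef_rot: [3.141, -0.0, 1.571]
wrist_force: [-0.8, -1.7, 2.9]
grip_width: 55.3
finger_force: 64.9
```

```bash
python3 - <<'E'
from fit import *
o=robot.get_obs(); p0=o["position"]; print(p0,o["wrist_force"])
for n in("top","side"):
    p,d=read_camera(n); P=cloud(n,d); q=upright(P,p0[:2],31,54,90); print(n,len(q),circ(q[:,:2],31,p0[:2]) if len(q)>10 else "")
E
```

```text
[541.07673877 287.23050142  92.87892913] [-0.79689578 -1.6987422   2.89336003]
top 75 (array([542.08421643, 287.90346843]), np.float64(0.46503956048117606))
side 315 (array([539.9520226 , 289.92692748]), np.float64(1.247163971337892))
```

Emit:
carry_out(deltas=[[[1, 0, 0, 0, 0, 0, 0], [1, 0, 0, 0, 0, 0, 0], [1, 0, 0, 0, 0, 0, 0], [1, 0, 0, 0, 0, 0, 0], [1, 0, 0, -0.3, 0, 0, 0]]])

```text
t: 17.7
position: [540.3, 286.6, 100.5]
eef_rot: [-3.14, 0.001, 1.571]
wrist_force: [0.8, -0.2, 0.5]
grip_width: 85.3
finger_force: 0.0
```

Emit:
carry_out(deltas=[[[1, 0, 0, -0.5, 0, 0, 0], [1, 0, 0, -0.7, 0, 0, 0], [1, 0, 0, -0.7, 0, 0, 0], [1, 0, 0, -0.3, 0, 0, 0], [1, -0.27, 0, 0, 0, 0, 0]]])

```text
t: 18.2
position: [541.1, 280.5, 169.4]
eef_rot: [3.139, -0.002, 1.572]
wrist_force: [-0.1, -0.1, -1.3]
grip_width: 85.8
finger_force: 0.0
```

Emit:
carry_out(deltas=[[[1, -0.8, 0, 0, 0, 0, 0], [1, -1, 0.1, 0, 0, 0, 0], [1, -1, 0.07, 0, 0, 0, 0], [1, -1, 0, 0, 0, 0, 0], [1, -1, 0, 0, 0, 0, 0]]])

```text
t: 18.7
position: [545.4, 132.8, 166.4]
eef_rot: [-3.14, 0.001, 1.57]
wrist_force: [-0.1, -0.1, 0.0]
grip_width: 85.5
finger_force: 0.0
```

Emit:
carry_out(deltas=[[[1, -1, 0, 0, 0, 0, 0], [1, -1, 0, 0, 0, 0, 0], [1, -1, 0, 0, 0, 0, 0], [1, -0.8, 0, 0, 0, 0, 0], [1, -0.4, 0, 0, 0, 0, 0]]])

```text
t: 19.2
position: [545.3, 5.6, 166.5]
eef_rot: [-3.14, 0.001, 1.567]
wrist_force: [-0.2, -0.2, -0.6]
grip_width: 85.3
finger_force: 0.0
```

Emit:
carry_out(deltas=[[[1, 0, 0, 0.5, 0, 0, 0], [1, 0, 0, 0.7, 0, 0, 0], [1, 0, 0, 0.5, 0, 0, 0], [1, 0, 0, 0, 0, 0, 0], [1, 0, 0, 0, 0, 0, 0]]])

```text
t: 19.7
position: [545.8, 9.9, 116.2]
eef_rot: [-3.141, -0.0, 1.572]
wrist_force: [-0.6, -1.0, -0.5]
grip_width: 85.7
finger_force: 0.0
```

```bash
python3 - <<'E'
from fit import *
o=robot.get_obs(); p0=o["position"]; print(p0)
for n in("top","side"):
    p,d=read_camera(n); P=cloud(n,d); c=(542,288); q=upright(P,c,31,56,126); print(n,"tumbler",len(q),circ(q[:,:2],31,c) if len(q)>10 else "")
    h=cv2.cvtColor(p,cv2.COLOR_RGB2HSV); m=(np.hypot(P[...,0]-505,P[...,1]+184)<70)&(h[...,0]<22)&(h[...,1]>90)&(P[...,2]<12)
    hull=cv2.convexHull(P[m][:,:2].astype(np.float32))[:,0]
    print(n,"coaster",circ(hull,49,(505,-184)),len(hull))
    c=(546,9); q=upright(P,c,32,10,72); print(n,"cup",len(q),circ(q[:,:2],32,c) if len(q)>10 else "")
E
```

```text
[545.77772019   9.89934355 116.2060618 ]
top tumbler 163 (array([542.5405695 , 288.22355885]), np.float64(0.48851147562852226))
top coaster (array([ 506.62400737, -185.04746624]), np.float64(0.49395838138826587)) 34
top cup 0 
side tumbler 622 (array([540.29302237, 290.29247085]), np.float64(1.3666810133354568))
side coaster (array([ 503.5970228 , -184.62857983]), np.float64(0.394389344779534)) 42
side cup 592 (array([545.66566935,   8.63865836]), np.float64(0.9266082630083908))
```

Emit:
carry_out(deltas=[[[1, -0.03, 0.02, 0.5, 0, 0, 0], [1, 0, 0, 0.8, 0, 0, 0], [1, 0, 0, 0.8, 0, 0, 0], [1, 0, 0, 0.5, 0, 0, 0], [1, 0, 0, 0, 0, 0, 0]]])

```text
t: 20.3
position: [545.2, 8.0, 36.3]
eef_rot: [-3.138, -0.0, 1.571]
wrist_force: [0.2, 0.1, 0.4]
grip_width: 85.2
finger_force: 0.0
```

Emit:
carry_out(deltas=[[[-1, 0, 0, 0, 0, 0, 0], [-1, 0, 0, 0, 0, 0, 0], [-1, 0, 0, 0, 0, 0, 0], [-1, 0, 0, 0, 0, 0, 0], [-1, 0, 0, 0, 0, 0, 0]]])

```text
t: 20.8
position: [547.4, 9.1, 45.8]
eef_rot: [3.14, 0.003, 1.571]
wrist_force: [-50.4, -0.9, 95.9]
grip_width: 12.8
finger_force: 46.7
```

Emit:
carry_out(deltas=[[[-1, 0, 0, 0, 0, 0, 0], [-1, 0, 0, -0.3, 0, 0, 0], [-1, 0, 0, -0.6, 0, 0, 0], [-1, 0, 0, -0.4, 0, 0, 0], [-1, 0, 0, 0, 0, 0, 0]]])

```text
t: 21.3
position: [548.1, 8.1, 79.7]
eef_rot: [3.138, 0.0, 1.57]
wrist_force: [-0.4, 0.7, -0.8]
grip_width: 0.1
finger_force: 0.0
```

```bash
python3 - <<'E'
from fit import *
ims=[]
for n in("top","side"):
    p,d=read_camera(n); np.save(f"{n}3.npy",d); ims.append(p[...,::-1])
    P=cloud(n,d)
    for t in("cup","tumbler"):
        for o in outline_of(n,t)[:2]:
            q=P[o["pixels"]]; q=q[~np.isnan(q[:,0])]; print(n,t,round(o["conf"],2),np.round(o["bbox"]),np.round(np.percentile(q,[2,50,98],axis=0)).tolist())
s=ims[1][60:390,150:530]
cv2.imwrite("pics/s3.png",cv2.resize(s,None,fx=1.8,fy=1.8)); cv2.imwrite("pics/t3.png",ims[0])
E
```

```text
top cup 0.67 [249. 171.  43.  18.] [[682.0, 142.0, 3.0], [699.0, 197.0, 13.0], [715.0, 246.0, 17.0]]
top tumbler 0.58 [203. 226.  30.  24.] [[514.0, 257.0, 53.0], [540.0, 279.0, 132.0], [568.0, 312.0, 137.0]]
side cup 0.69 [293. 240.  33.  45.] [[522.0, -24.0, 2.0], [544.0, -11.0, 66.0], [577.0, 29.0, 80.0]]
side tumbler 0.9 [232. 151.  26.  43.] [[510.0, 257.0, 48.0], [534.0, 267.0, 106.0], [565.0, 310.0, 135.0]]
```

View pics/s3.png

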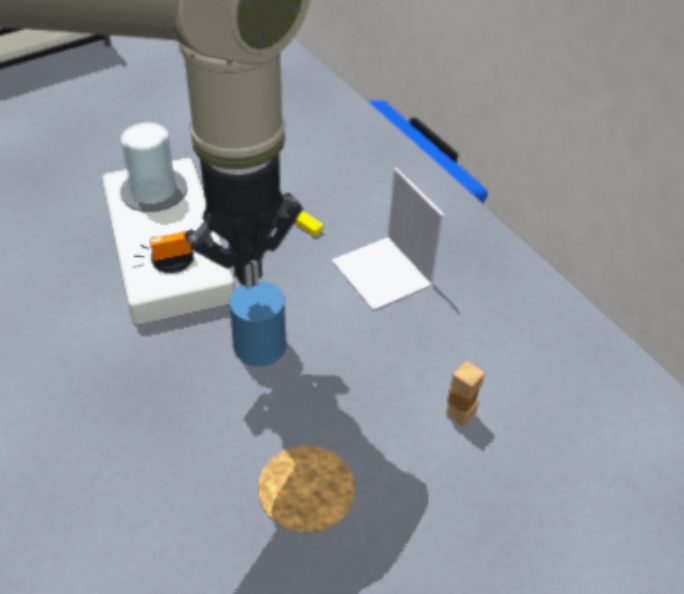

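The side view shows the cup still upright on the desk at crop (258,325), with the shut fingers resting above it. The grasp failed because the pads closed through the thin wall. I'll back off, open and re-measure, then close in a gentle ramp.

Emit:
carry_out(deltas=[[[-1, 0, 0, -0.6, 0, 0, 0], [1, 0, 0, -0.6, 0, 0, 0], [1, 0, 0, 0, 0, 0, 0], [1, 0, 0, 0, 0, 0, 0], [1, 0, 0, 0, 0, 0, 0]]])

```text
t: 22.1
position: [545.9, 8.0, 112.3]
eef_rot: [-3.14, -0.0, 1.571]
wrist_force: [-0.5, -0.3, 0.3]
grip_width: 58.1
finger_force: 0.0
```

```bash
python3 - <<'E'
from fit import *
o=robot.get_obs(); p0=o["position"]; print(p0,o["eef_rot"],o["grip_width"])
for n in("top","side"):
    p,d=read_camera(n); P=cloud(n,d)
    c=(546,9); 
    for a,b in((8,35),(45,72)):
        q=upright(P,c,32,a,b); print(n,"cup",len(q),circ(q[:,:2],32,c) if len(q)>10 else "")
    q=upright(P,c,32,74,90); print(len(q),np.percentile(q,[1,50,99],axis=0).round(1).tolist() if len(q) else "")
    cv2.imwrite(f"pics/{n}4.png",p[...,::-1])
E
```

```text
[545.90977955   7.97533355 112.3048368 ] [-3.14003693e+00 -3.98431593e-05  1.57056847e+00] 58.106719711151875
top cup 0 
top cup 0 
0 
side cup 246 (array([552.99295122,   8.67970152]), np.float64(0.8702844106586017))
side cup 270 (array([553.34367323,   9.32010337]), np.float64(0.9052228402875379))
577 [[523.1, -22.7, 74.8], [551.4, 5.4, 78.4], [580.8, 36.4, 81.1]]
```

Emit:
carry_out(deltas=[[[1, 0.03, 0.26, 0, 0, 0, 0], [1, 0, 0, 0, 0, 0, 0], [1, 0, 0, 0, 0, 0, 0], [1, 0, 0, 0, 0, 0, 0], [1, 0, 0, 0.4, 0, 0, 0]]])

```text
t: 22.7
position: [555.4, 9.0, 102.3]
eef_rot: [3.139, 0.0, 1.571]
wrist_force: [-0.0, 0.0, -0.1]
grip_width: 85.3
finger_force: 0.0
```

Emit:
carry_out(deltas=[[[1, 0, 0, 0.7, 0, 0, 0], [1, 0, 0, 0.7, 0, 0, 0], [1, 0, 0, 0.5, 0, 0, 0], [1, 0, 0, 0.3, 0, 0, 0], [1, 0, 0, 0, 0, 0, 0]]])

```text
t: 23.2
position: [553.6, 9.0, 34.2]
eef_rot: [-3.14, -0.0, 1.571]
wrist_force: [-0.2, 0.6, -0.3]
grip_width: 85.4
finger_force: 0.0
```

Emit:
carry_out(deltas=[[[0.8, 0, 0, 0, 0, 0, 0], [0.7, 0, 0, 0, 0, 0, 0], [0.65, 0, 0, 0, 0, 0, 0], [0.6, 0, 0, 0, 0, 0, 0], [0.55, 0, 0, 0, 0, 0, 0]]])

```text
t: 23.7
position: [554.5, 8.9, 35.7]
eef_rot: [3.141, 0.0, 1.571]
wrist_force: [0.1, 0.0, 0.3]
grip_width: 66.0
finger_force: 0.0
```

Emit:
carry_out(deltas=[[[0.5, 0, 0, 0, 0, 0, 0], [0.45, 0, 0, 0, 0, 0, 0], [0.4, 0, 0, 0, 0, 0, 0], [0.4, 0, 0, 0, 0, 0, 0]]])

```text
t: 24.1
position: [554.0, 9.0, 35.8]
eef_rot: [-3.141, 0.0, 1.571]
wrist_force: [-3.4, -0.6, 5.7]
grip_width: 60.5
finger_force: 26.2
```

Emit:
carry_out(deltas=[[[0.37, 0, 0, 0, 0, 0, 0], [0.34, 0, 0, 0, 0, 0, 0], [0.32, 0, 0, 0, 0, 0, 0], [0.32, 0, 0, 0, 0, 0, 0]]])

```text
t: 24.5
position: [554.1, 9.0, 36.2]
eef_rot: [-3.141, 0.001, 1.571]
wrist_force: [-5.4, -0.3, 11.3]
grip_width: 58.3
finger_force: 61.5
```

Emit:
carry_out(deltas=[[[0.32, 0, 0, -0.2, 0, 0, 0], [0.32, 0, 0, -0.5, 0, 0, 0], [0.32, 0, 0, -0.5, 0, 0, 0], [0.32, 0, 0, -0.3, 0, 0, 0], [0.32, 0, 0, 0, 0, 0, 0]]])

```text
t: 25.0
position: [555.6, 9.0, 82.4]
eef_rot: [3.138, 0.0, 1.57]
wrist_force: [0.5, -0.6, -2.3]
grip_width: 58.4
finger_force: 64.7
```

Emit:
carry_out(deltas=[[[0.32, -0.4, 0, 0, 0, 0, 0], [0.32, -0.8, -0.4, 0, 0, 0, 0], [0.32, -1, -0.4, 0, 0, 0, 0], [0.32, -1, -0.4, 0, 0, 0, 0], [0.32, -1, -0.4, 0, 0, 0, 0]]])

```text
t: 25.5
position: [505.0, -119.2, 79.7]
eef_rot: [-3.14, 0.0, 1.57]
wrist_force: [1.3, -0.7, -2.0]
grip_width: 58.4
finger_force: 64.8
```

Emit:
carry_out(deltas=[[[0.32, -1, -0.03, 0, 0, 0, 0], [0.32, -0.8, 0, 0, 0, 0, 0], [0.32, -0.4, 0, 0, 0, 0, 0], [0.32, 0, 0, 0.4, 0, 0, 0], [0.32, 0, 0, 0.3, 0, 0, 0]]])

```text
t: 26.0
position: [505.1, -181.8, 57.9]
eef_rot: [-3.141, -0.001, 1.571]
wrist_force: [-0.8, 1.0, -2.0]
grip_width: 58.5
finger_force: 64.9
```

Emit:
carry_out(deltas=[[[0.32, 0, 0, 0, 0, 0, 0], [0.32, 0, 0, 0, 0, 0, 0], [0.32, 0, 0, 0, 0, 0, 0]]])

```text
t: 26.3
position: [505.8, -182.2, 59.6]
eef_rot: [3.141, 0.0, 1.572]
wrist_force: [-0.8, 0.7, -2.8]
grip_width: 58.2
finger_force: 64.9
```

```bash
python3 - <<'E'
from fit import *
o=robot.get_obs(); p0=o["position"]; print(p0,o["eef_rot"],o["wrist_force"]); zb=p0[2]-36.2
for n in("top","side"):
    p,d=read_camera(n); P=cloud(n,d); c=p0[:2]
    for a,b in((5,25),(25,50)):
        q=upright(P,c,32,zb+a,zb+b); print(n,"cup",len(q),circ(q[:,:2],32,c) if len(q)>10 else "")
    h=cv2.cvtColor(p,cv2.COLOR_RGB2HSV); m=(np.hypot(P[...,0]-505,P[...,1]+184)<70)&(h[...,0]<22)&(h[...,1]>90)&(P[...,2]<12)
    hull=cv2.convexHull(P[m][:,:2].astype(np.float32))[:,0]
    print(n,"coaster",circ(hull,49,(505,-184)),len(hull))
E
```

```text
[ 505.78264232 -182.18928002   59.63510628] [3.14120454e+00 8.95523394e-06 1.57207006e+00] [-0.79499553  0.67871355 -2.82128903]
top cup 27 (array([ 506.09449373, -184.42021377]), np.float64(0.3817565763710379))
top cup 42 (array([ 506.01374918, -184.86460797]), np.float64(0.3494044345917878))
top coaster (array([ 506.35970615, -185.01601546]), np.float64(1.0400945697830366)) 24
side cup 199 (array([ 505.00466615, -182.5588795 ]), np.float64(0.5928059891153106))
side cup 268 (array([ 505.26714134, -182.13586257]), np.float64(0.6471725525742342))
side coaster (array([ 503.50054775, -184.82933447]), np.float64(0.548245145235436)) 35
```

Emit:
carry_out(deltas=[[[0.32, -0.05, -0.02, 0.2, 0, 0, 0], [0.32, 0, 0, 0.2, 0, 0, 0], [0.32, 0, 0, 0.1, 0, 0, 0], [0.32, 0, 0, 0.05, 0, 0, 0], [0.32, 0, 0, 0, 0, 0, 0]]])

```text
t: 26.9
position: [504.6, -184.4, 42.6]
eef_rot: [-3.141, -0.0, 1.571]
wrist_force: [-0.0, 0.8, -1.9]
grip_width: 58.2
finger_force: 64.9
```

Emit:
carry_out(deltas=[[[0.32, 0, 0, 0.03, 0, 0, 0], [0.32, 0, 0, 0.03, 0, 0, 0], [0.32, 0, 0, 0, 0, 0, 0], [0.32, 0, 0, 0, 0, 0, 0]]])

```text
t: 27.3
position: [504.9, -184.6, 41.2]
eef_rot: [3.141, 0.0, 1.571]
wrist_force: [-0.4, -0.2, -2.7]
grip_width: 58.4
finger_force: 64.9
```

Emit:
carry_out(deltas=[[[0.32, 0, 0, 0.02, 0, 0, 0], [0.32, 0, 0, 0.02, 0, 0, 0], [0.32, 0, 0, 0.02, 0, 0, 0], [0.32, 0, 0, 0, 0, 0, 0]]])

```text
t: 27.7
position: [505.0, -184.6, 40.3]
eef_rot: [3.141, 0.001, 1.571]
wrist_force: [-4.1, 1.7, 9.7]
grip_width: 58.6
finger_force: 66.3
```

```bash
python3 - <<'E'
from fit import *
o=robot.get_obs(); p0=o["position"]; print(p0,o["wrist_force"])
for n in("top","side"):
    p,d=read_camera(n); P=cloud(n,d); c=p0[:2]
    q=upright(P,c,32,10,50); print(n,"cup",len(q),circ(q[:,:2],32,c) if len(q)>10 else "")
E
```

```text
[ 504.99936437 -184.64309702   40.29496325] [-4.11270549  1.69251942  9.69640512]
top cup 61 (array([ 505.04415613, -187.07640094]), np.float64(0.40108388893468183))
side cup 395 (array([ 504.18248201, -184.58917647]), np.float64(0.6732013273959557))
```

Emit:
carry_out(deltas=[[[0.5, 0, 0, 0, 0, 0, 0], [0.7, 0, 0, 0, 0, 0, 0], [1, 0, 0, 0, 0, 0, 0], [1, 0, 0, 0, 0, 0, 0], [1, 0, 0, 0, 0, 0, 0]]])

```text
t: 28.3
position: [504.8, -184.5, 39.3]
eef_rot: [3.142, 0.0, 1.571]
wrist_force: [-0.8, -0.4, 0.3]
grip_width: 85.5
finger_force: 0.0
```

Emit:
carry_out(deltas=[[[1, 0, 0, -0.3, 0, 0, 0], [1, 0, 0, -0.6, 0, 0, 0], [1, 0, 0, -0.9, 0, 0, 0], [1, 0, 0, -0.9, 0, 0, 0], [1, 0, 0, -0.6, 0, 0, 0]]])

```text
t: 28.8
position: [505.6, -184.5, 141.0]
eef_rot: [3.139, 0.001, 1.571]
wrist_force: [0.4, 0.3, 0.4]
grip_width: 85.4
finger_force: 0.0
```

Emit:
carry_out(deltas=[[[1, 0.5, 0.16, 0, 0, 0, 0], [1, 0.9, 0, 0, 0, 0, 0], [1, 1, 0, 0, 0, 0, 0], [1, 1, 0, 0, 0, 0, 0], [1, 1, 0, 0, 0, 0, 0]]])

```text
t: 29.3
position: [509.7, -51.3, 139.1]
eef_rot: [3.141, 0.0, 1.571]
wrist_force: [0.1, -0.1, 0.3]
grip_width: 85.3
finger_force: 0.0
```

Emit:
carry_out(deltas=[[[1, 1, 0, 0, 0, 0, 0], [1, 1, 0, 0, 0, 0, 0], [1, 1, 0, 0, 0, 0, 0], [1, 1, 0, 0, 0, 0, 0], [1, 1, 0, 0, 0, 0, 0]]])

```text
t: 29.8
position: [509.7, 98.7, 139.1]
eef_rot: [3.141, 0.0, 1.571]
wrist_force: [0.3, 0.3, -0.2]
grip_width: 85.6
finger_force: 0.0
```

Emit:
carry_out(deltas=[[[1, 1, 0, 0, 0, 0, 0], [1, 0.6, 0, 0, 0, 0, 0], [1, 0.25, 0, 0, 0, 0, 0], [0.2, 0, 0, 0, 0, 0, -1], [0.2, 0, 0, 0, 0, 0, -1]]])

```text
t: 30.3
position: [509.8, 152.5, 138.6]
eef_rot: [3.142, 0.001, 1.734]
wrist_force: [0.7, 0.0, 1.6]
grip_width: 59.1
finger_force: 0.0
```

Emit:
carry_out(deltas=[[[0.2, 0, 0, 0, 0, 0, -1], [0.2, 0, 0, 0, 0, 0, -1], [0.2, 0, 0, 0, 0, 0, -1], [0.2, 0, 0, 0, 0, 0, -1], [0.2, 0, 0, 0, 0, 0, -1]]])

```text
t: 30.8
position: [509.9, 151.9, 138.6]
eef_rot: [-3.141, 0.001, 2.133]
wrist_force: [-0.2, 0.8, 1.1]
grip_width: 51.5
finger_force: 0.0
```

Emit:
carry_out(deltas=[[[0.2, 0, 0, 0, 0, 0, -1], [0.2, 0, 0, 0, 0, 0, -1], [0.2, 0, 0, 0, 0, 0, -1], [0.2, 0, 0, 0, 0, 0, -1], [0.2, 0, 0, 0, 0, 0, -1]]])

```text
t: 31.3
position: [509.9, 151.9, 138.6]
eef_rot: [-3.141, 0.001, 2.533]
wrist_force: [0.5, 0.4, 0.7]
grip_width: 51.1
finger_force: 0.0
```

Emit:
carry_out(deltas=[[[0.2, 0, 0, 0, 0, 0, -1], [0.2, 0, 0, 0, 0, 0, -1], [0.2, 0, 0, 0, 0, 0, -1], [0.2, 0, 0, 0, 0, 0, -1], [0.2, 0, 0, 0, 0, 0, -0.76]]])

```text
t: 31.8
position: [509.9, 151.8, 138.5]
eef_rot: [-3.141, 0.0, 2.913]
wrist_force: [0.3, 0.5, -0.1]
grip_width: 51.0
finger_force: 0.0
```

Emit:
carry_out(deltas=[[[0.2, 0, 0, 0, 0, 0, 0], [0.2, 0, 0, 0, 0, 0, 0], [0.2, 0, 0, 0, 0, 0, 0]]])

```text
t: 32.1
position: [509.8, 152.6, 138.4]
eef_rot: [-3.141, 0.0, 2.91]
wrist_force: [-0.0, 0.6, 0.2]
grip_width: 51.1
finger_force: 0.0
```

```bash
python3 - <<'E'
from fit import *
o=robot.get_obs(); p0=o["position"]; print(p0,o["eef_rot"],o["joints"],o["grip_width"])
ims=[]
for n in("top","side"):
    p,d=read_camera(n); P=cloud(n,d)
    for nm,c,r,a,b in(("cup",(505,-185),32,12,76),("tumbler",(542,289),31,56,126)):
        q=upright(P,c,r,a,b); print(n,nm,len(q),circ(q[:,:2],r,c) if len(q)>10 else "")
    h=cv2.cvtColor(p,cv2.COLOR_RGB2HSV); m=(h[...,0]<18)&(h[...,1]>140)&(P[...,2]>72)&(P[...,2]<90)&(np.hypot(P[...,0]-510,P[...,1]-152)<50)
    q=P[m]; print(n,"bar",len(q),q.mean(0).round(1) if len(q) else "",cv2.minAreaRect(q[:,:2].astype(np.float32)) if len(q)>5 else "")
    ims.append(p[...,::-1])
s=ims[1][60:390,150:530]; cv2.imwrite("pics/s5.png",cv2.resize(s,None,fx=1.8,fy=1.8))
E
```

```text
[509.76616006 152.57610731 138.38513963] [-3.14127528e+00  1.97698602e-04  2.90950461e+00] [ 0.54871332  0.35566775 -1.0932186   1.74112206  0.33247661  1.24873347
  0.7121856 ] 51.11070986656226
top cup 98 (array([ 505.36062435, -187.45400176]), np.float64(0.4418103102953369))
top tumbler 0 
top bar 0  
side cup 649 (array([ 504.486573  , -184.38148301]), np.float64(0.7035375367189728))
side tumbler 318 (array([540.54187718, 289.87990236]), np.float64(1.385380703118793))
side bar 74 [508.1 150.3  76.1] ((508.5888366699219, 153.2050323486328), (13.934640884399414, 44.79812240600586), 78.8919906616211)
```

Emit:
carry_out(deltas=[[[0, 0, 0, 0.4, 0, 0, 0], [0, 0, 0, 0.6, 0, 0, 0], [0, 0, 0, 0.6, 0, 0, 0], [0, 0, 0, 0.4, 0, 0, 0], [0, 0, 0, 0.3, 0, 0, 0]]])

```text
t: 32.7
position: [509.2, 152.9, 67.9]
eef_rot: [-3.141, -0.001, 2.911]
wrist_force: [1.0, -0.5, -0.5]
grip_width: 42.3
finger_force: 0.0
```

Emit:
carry_out(deltas=[[[0, 0, 0, 0.2, 0, 0, 0], [0, 0, 0, 0.2, 0, 0, 0], [0, 0, 0, 0.07, 0, 0, 0], [0, 0, 0, 0, 0, 0, 0], [0, 0, 0, 0, 0, 0, 0]]])

```text
t: 33.2
position: [509.9, 153.1, 55.6]
eef_rot: [3.141, 0.001, 2.911]
wrist_force: [-0.0, -0.0, 1.5]
grip_width: 42.3
finger_force: 0.0
```

Emit:
carry_out(deltas=[[[-0.3, 0, 0, 0, 0, 0, 0], [-0.4, 0, 0, 0, 0, 0, 0], [-0.5, 0, 0, 0, 0, 0, 0], [-0.6, 0, 0, 0, 0, 0, 0], [-0.65, 0, 0, 0, 0, 0, 0]]])

```text
t: 33.7
position: [509.7, 153.0, 55.2]
eef_rot: [-3.142, 0.0, 2.911]
wrist_force: [-0.8, -0.0, -0.4]
grip_width: 14.9
finger_force: 0.0
```

Emit:
carry_out(deltas=[[[-0.7, 0, 0, 0, 0, 0, 0], [-0.75, 0, 0, 0, 0, 0, 0], [-0.8, 0, 0, 0, 0, 0, 0], [-0.85, 0, 0, 0, 0, 0, 0], [-0.85, 0, 0, 0, 0, 0, 0]]])

```text
t: 34.2
position: [509.7, 153.0, 55.2]
eef_rot: [-3.142, 0.0, 2.911]
wrist_force: [-0.5, -0.5, 0.8]
grip_width: 6.3
finger_force: 0.0
```

```bash
python3 - <<'E'
from fit import *
ims=[]
for n in("top","side"):
    p,d=read_camera(n); P=cloud(n,d)
    u,v=(262,240) if n=="top" else (245,190)
    ims.append(cv2.resize(p[v-50:v+50,u-50:u+50,::-1],(400,400),interpolation=cv2.INTER_CUBIC))
    h=cv2.cvtColor(p,cv2.COLOR_RGB2HSV); m=(h[...,0]<18)&(h[...,1]>140)&(P[...,2]>72)&(P[...,2]<90)&(np.hypot(P[...,0]-510,P[...,1]-152)<50)
    q=P[m]; print(n,"bar",len(q),q.mean(0).round(1) if len(q) else "",cv2.minAreaRect(q[:,:2].astype(np.float32)) if len(q)>5 else "")
cv2.imwrite("pics/d1.png",np.hstack(ims)); o=robot.get_obs(); print(o["grip_width"],o["finger_force"],o["position"],o["wrist_force"],o["torque"])
E
```

```text
top bar 0  
side bar 89 [510.2 149.8  76.9] ((508.3706359863281, 151.1380615234375), (13.28426742553711, 44.35274124145508), 77.54320526123047)
6.36943383128354 0.0 [509.69960171 152.94399437  55.19716166] [ 0.61215926  0.36483151 -0.16677632] [-0.0023211   0.06175046 -0.05320193]
```

View pics/d1.png

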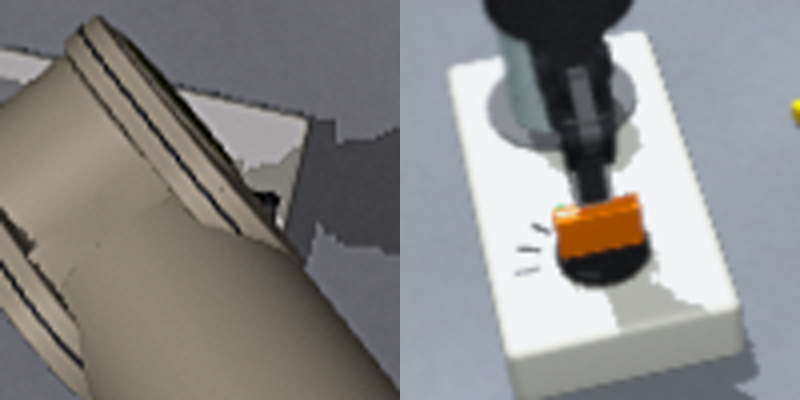

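The side crop shows the fingertips ending at the bar's top back edge (about crop (590,205)), with no finger in front of the bar. They closed above or behind it, so I'll lift slightly and measure the true fingertip position with depth.

Emit:
carry_out(deltas=[[[-0.85, 0, 0, -0.5, 0, 0, 0], [-0.85, 0, 0, -0.7, 0, 0, 0], [-0.85, 0, 0, -0.3, 0, 0, 0], [-0.85, 0, 0, 0, 0, 0, 0], [-0.85, 0, 0, 0, 0, 0, 0]]])

```text
t: 34.8
position: [509.7, 152.7, 100.0]
eef_rot: [-3.141, 0.0, 2.911]
wrist_force: [0.3, -0.6, -1.0]
grip_width: 6.7
finger_force: 0.0
```

```bash
python3 - <<'E'
from fit import *
o=robot.get_obs(); p0=o["position"]; print(p0,o["joints"].round(2))
n="side"; p,d=read_camera(n); P=cloud(n,d); h=cv2.cvtColor(p,cv2.COLOR_RGB2HSV)
m=(np.hypot(P[...,0]-p0[0],P[...,1]-p0[1])<45)&(P[...,2]>84)&(P[...,2]<260)
q=P[m]
for z in range(84,200,8):
    s=q[(q[:,2]>=z)&(q[:,2]<z+8)]
    if len(s): print(z,len(s),s.mean(0).round(1),np.ptp(s[:,:2],axis=0).round(0))
cv2.imwrite("pics/d2.png",cv2.resize(p[130:240,180:310,::-1],(650,550),interpolation=cv2.INTER_CUBIC))
E
```

```text
[509.67695421 152.6671049  100.03585921] [ 0.52  0.4  -1.07  1.78  0.38  1.18  0.68]
132 15 [505.7 146.6 136. ] [19. 19.]
140 31 [504.6 142.  144.6] [21. 12.]
148 32 [504.  142.3 152.5] [21. 27.]
156 30 [505.7 140.4 159.6] [20. 14.]
164 7 [502.3 138.5 165.5] [12.  5.]
172 1 [493.3 144.7 179.4] [0. 0.]
180 29 [499.4 123.6 184.2] [25. 27.]
188 11 [497.7 118.2 191.5] [21. 32.]
196 29 [498.2 135.7 201.1] [33. 61.]
```

View pics/d2.png

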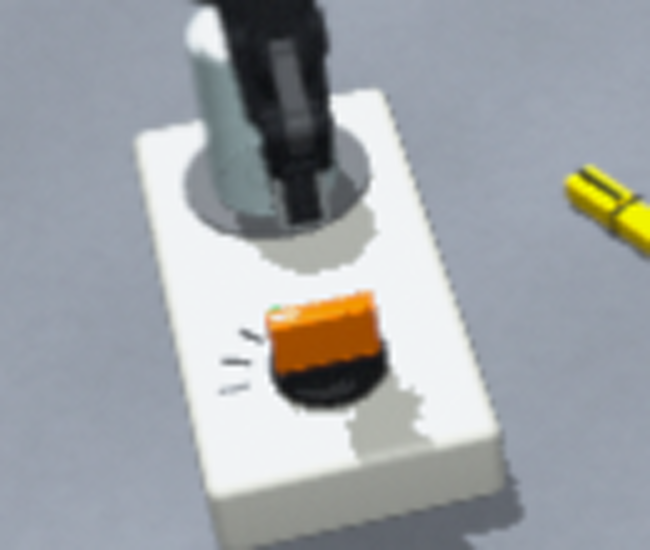

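The tips' lowest depth points are at z≈133 while the TCP reads 100, so the real tips sit about 32 mm above the reported TCP; x and y agree. This also explains the weak cup grip. I'll descend further, to a reported z of about 24.

Emit:
carry_out(deltas=[[[-0.2, 0, 0, 0, 0, 0, 0], [-0.2, 0, 0, 0, 0, 0, 0], [-0.2, 0, 0, 0, 0, 0, 0], [-0.2, 0, 0, 0.4, 0, 0, 0], [-0.2, 0, 0, 0.5, 0, 0, 0]]])

```text
t: 35.35
position: [509.9, 152.9, 72.3]
eef_rot: [3.142, 0.001, 2.911]
wrist_force: [0.4, 0.4, 0.0]
grip_width: 33.9
finger_force: 0.0
```

```bash
python3 - <<'E'
from fit import *
o=robot.get_obs(); p0=o["position"]; print(p0,o["grip_width"])
for n in("side","top"):
    p,d=read_camera(n); P=cloud(n,d)
    m=(np.hypot(P[...,0]-p0[0],P[...,1]-p0[1])<45)&(P[...,2]>84)&(P[...,2]<260)
    q=P[m]; 
    if len(q): print(n,len(q),np.sort(q[:,2])[:12].round(1))
E
```

```text
[509.9166141  152.92768129  72.33324087] 33.93018254166182
side 886 [106.5 106.6 106.6 107.3 107.4 107.8 107.8 108.2 110.  110.3 110.4 110.7]
top 1 [161.]
```

Emit:
carry_out(deltas=[[[-0.2, 0, 0, 0.4, 0, 0, 0], [-0.2, 0, 0, 0.4, 0, 0, 0], [-0.2, 0, 0, 0.3, 0, 0, 0], [-0.2, 0, 0, 0, 0, 0, 0], [-0.2, 0, 0, 0, 0, 0, 0]]])

```text
t: 35.95
position: [509.6, 153.1, 40.1]
eef_rot: [-3.142, -0.0, 2.912]
wrist_force: [0.1, -0.1, -0.1]
grip_width: 34.0
finger_force: 0.0
```

Emit:
carry_out(deltas=[[[-0.2, 0, 0, 0.2, 0, 0, 0], [-0.2, 0, 0, 0.15, 0, 0, 0], [-0.2, 0, 0, 0.1, 0, 0, 0], [-0.2, 0, 0, 0.05, 0, 0, 0], [-0.2, 0, 0, 0, 0, 0, 0]]])

```text
t: 36.45
position: [509.6, 152.9, 25.0]
eef_rot: [-3.141, -0.0, 2.911]
wrist_force: [0.3, -0.5, -0.5]
grip_width: 33.9
finger_force: 0.0
```

Now I'll close in a ramp.

Emit:
carry_out(deltas=[[[-0.4, 0, 0, 0, 0, 0, 0], [-0.5, 0, 0, 0, 0, 0, 0], [-0.6, 0, 0, 0, 0, 0, 0], [-0.65, 0, 0, 0, 0, 0, 0], [-0.7, 0, 0, 0, 0, 0, 0]]])

```text
t: 36.95
position: [509.7, 152.7, 25.3]
eef_rot: [-3.141, 0.0, 2.911]
wrist_force: [-1.4, -1.5, 1.4]
grip_width: 13.1
finger_force: 4.6
```

Emit:
carry_out(deltas=[[[-0.73, 0, 0, 0, 0, 0, 0], [-0.76, 0, 0, 0, 0, 0, 0], [-0.8, 0, 0, 0, 0, 0, 0], [-0.8, 0, 0, 0, 0, 0, 0]]])

```text
t: 37.35
position: [509.7, 152.7, 25.4]
eef_rot: [-3.141, 0.0, 2.911]
wrist_force: [-2.6, -2.2, 3.9]
grip_width: 11.7
finger_force: 58.5
```

Emit:
carry_out(deltas=[[[-0.9, 0, 0, 0, 0, 0, 0.5], [-0.9, 0, 0, 0, 0, 0, 0.7], [-0.9, 0, 0, 0, 0, 0, 0.7], [-0.9, 0, 0, 0, 0, 0, 0.7], [-0.9, 0, 0, 0, 0, 0, 0.7]]])

```text
t: 37.85
position: [509.8, 153.1, 25.4]
eef_rot: [3.141, 0.0, 2.645]
wrist_force: [-0.7, -0.6, 4.1]
grip_width: 11.5
finger_force: 58.4
```

```bash
python3 - <<'E'
from h import *
o=robot.get_obs(); print(o["torque"],o["wrist_force"],o["joints"].round(2),o["grip_width"],o["finger_force"])
E
```

```text
[-0.20285603  0.22548399  0.05915339] [-0.71648321 -0.61075767  4.08318083] [ 0.42  0.47 -0.95  1.85  0.44  1.04  0.37] 11.517110135952613 58.44300985336304
```

Emit:
carry_out(deltas=[[[-0.9, 0, 0, 0, 0, 0, 0.7], [-0.9, 0, 0, 0, 0, 0, 0.7], [-0.9, 0, 0, 0, 0, 0, 0.7], [-0.9, 0, 0, 0, 0, 0, 0.7], [-0.9, 0, 0, 0, 0, 0, 0.7]]])

```text
t: 38.35
position: [510.0, 153.3, 25.5]
eef_rot: [3.141, 0.0, 2.366]
wrist_force: [0.1, -0.1, 1.9]
grip_width: 11.7
finger_force: 58.4
```

Emit:
carry_out(deltas=[[[-0.9, 0, 0, 0, 0, 0, 0.7], [-0.9, 0, 0, 0, 0, 0, 0.7], [-0.9, 0, 0, 0, 0, 0, 0.7], [-0.9, 0, 0, 0, 0, 0, 0.7], [-0.9, 0, 0, 0, 0, 0, 0.7]]])

```text
t: 38.85
position: [510.3, 153.5, 25.5]
eef_rot: [3.14, -0.0, 2.086]
wrist_force: [1.8, 0.8, 0.7]
grip_width: 12.2
finger_force: 58.4
```

```bash
python3 - <<'E'
from fit import *
o=robot.get_obs(); print(o["torque"],o["wrist_force"],o["joints"].round(2),o["position"],o["eef_rot"])
n="side"; p,d=read_camera(n); P=cloud(n,d)
h=cv2.cvtColor(p,cv2.COLOR_RGB2HSV); m=(h[...,0]<18)&(h[...,1]>140)&(P[...,2]>70)&(P[...,2]<90)&(np.hypot(P[...,0]-510,P[...,1]-152)<50)
q=P[m]; print(len(q),cv2.minAreaRect(q[:,:2].astype(np.float32)) if len(q)>5 else "")
E
```

```text
[ 0.2301747  -0.32184378  0.13621542] [1.81403695 0.76635768 0.68733549] [ 0.34  0.43 -0.84  1.86  0.37  1.02 -0.14] [510.25818068 153.52032692  25.45759875] [ 3.14000928e+00 -4.72993562e-05  2.08559371e+00]
56 ((515.8186645507812, 142.20155334472656), (13.581024169921875, 23.770456314086914), 29.496810913085938)
```

Emit:
carry_out(deltas=[[[-0.9, 0, 0, 0, 0, 0, 0.7], [-0.9, 0, 0, 0, 0, 0, 0.7], [-0.9, 0, 0, 0, 0, 0, 0.7], [-0.9, 0, 0, 0, 0, 0, 0.7], [-0.9, 0, 0, 0, 0, 0, 0.7]]])

```text
t: 39.4
position: [510.5, 153.6, 25.5]
eef_rot: [3.14, -0.001, 1.807]
wrist_force: [3.8, 1.9, -0.8]
grip_width: 12.1
finger_force: 58.4
```

Emit:
carry_out(deltas=[[[-0.9, 0, 0, 0, 0, 0, 0.6], [-0.9, 0, 0, 0, 0, 0, 0.5], [-0.9, 0, 0, 0, 0, 0, 0.35], [-0.9, 0, 0, 0, 0, 0, 0], [-0.9, 0, 0, 0, 0, 0, 0]]])

```text
t: 39.9
position: [510.7, 153.6, 25.5]
eef_rot: [3.139, -0.001, 1.693]
wrist_force: [5.3, 2.0, -2.4]
grip_width: 11.4
finger_force: 58.5
```

```bash
python3 - <<'E'
from fit import *
o=robot.get_obs(); print(o["torque"],o["wrist_force"],o["joints"].round(2),o["position"],o["eef_rot"],o["finger_force"])
for n in("side","top"):
    p,d=read_camera(n); P=cloud(n,d)
    h=cv2.cvtColor(p,cv2.COLOR_RGB2HSV); m=(h[...,0]<18)&(h[...,1]>140)&(P[...,2]>55)&(P[...,2]<90)&(np.hypot(P[...,0]-510,P[...,1]-152)<50)
    q=P[m]; print(n,len(q),cv2.minAreaRect(q[:,:2].astype(np.float32)) if len(q)>5 else "")
    if n=="side": cv2.imwrite("pics/end.png",cv2.resize(p[100:390,150:470,::-1],None,fx=2,fy=2,interpolation=cv2.INTER_CUBIC))
    for nm,c,r,a,b in(("cup",(505,-185),32,12,76),("tumbler",(542,289),31,56,126)):
        s=upright(P,c,r,a,b); print(n,nm,len(s),circ(s[:,:2],r,c) if len(s)>10 else "")
    for t in("bookend","highlighter","cube2"):
        for w in outline_of(n,t)[:1]:
            s=P[w["pixels"]]; s=s[~np.isnan(s[:,0])]; print(n,t,round(w["conf"],2),np.round(np.median(s,0)))
E
```

```text
[ 0.50776361 -1.07068446  0.12698677] [ 5.31256018  2.01400862 -2.44574088] [ 0.28  0.4  -0.77  1.86  0.33  1.01 -0.5 ] [510.66852211 153.62070159  25.47902083] [ 3.13934283e+00 -8.33979122e-04  1.69282506e+00] 58.47171485424042
side 100 ((509.3683166503906, 148.47683715820312), (13.212285041809082, 40.188419342041016), 8.233736038208008)
side cup 661 (array([ 504.48432746, -184.47317457]), np.float64(0.7009583542599988))
side tumbler 0 
side bookend 0.58 [785.  32.   3.]
side highlighter 0.66 [696. 191.  11.]
side cube2 0.74 [ 691. -195.   71.]
top 0 
top cup 97 (array([ 505.36276727, -187.35474203]), np.float64(0.4065899961143217))
top tumbler 19 (array([541.85760876, 287.99759998]), np.float64(0.38097869369534365))
top bookend 0.85 [764.  34.   2.]
top highlighter 0.62 [700. 196.  12.]
```

View pics/end.png

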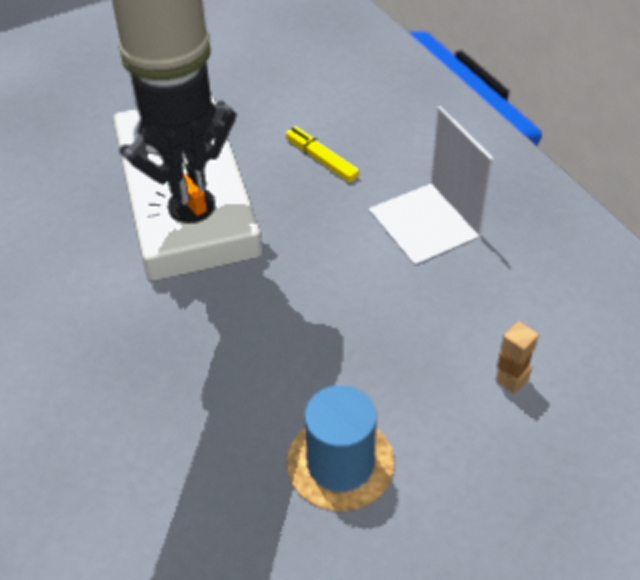

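The view shows the fingers pinching the turned bar (about (195,195)), the cup upright on the coaster (340,440), and the bookend, highlighter and cubes unmoved. I'll make one tiny nudge to sit firmly on the third click, then check it holds.

Emit:
carry_out(deltas=[[[-0.9, 0, 0, 0, 0, 0, 0.2], [-0.9, 0, 0, 0, 0, 0, 0], [-0.9, 0, 0, 0, 0, 0, 0], [-0.9, 0, 0, 0, 0, 0, 0], [-0.9, 0, 0, 0, 0, 0, 0]]])

```text
t: 40.8
position: [510.7, 153.6, 25.5]
eef_rot: [3.139, -0.001, 1.677]
wrist_force: [4.9, 2.3, -2.4]
grip_width: 11.4
finger_force: 58.5
```

```bash
python3 - <<'E'
from fit import *
o=robot.get_obs(); print(o["t"],o["torque"],o["wrist_force"],o["eef_rot"],o["finger_force"],o["grip_width"])
p,d=read_camera("side"); P=cloud("side",d)
h=cv2.cvtColor(p,cv2.COLOR_RGB2HSV); m=(h[...,0]<18)&(h[...,1]>140)&(P[...,2]>55)&(P[...,2]<90)&(np.hypot(P[...,0]-510,P[...,1]-152)<50)
print(cv2.minAreaRect(P[m][:,:2].astype(np.float32)))
print(robot.close_job())
E
```

```text
40.8 [ 0.51112758 -1.10279186  0.23270736] [ 4.85840561  2.25780171 -2.44211045] [ 3.13933548e+00 -9.51294147e-04  1.67682958e+00] 58.45996677875519 11.445723395260899
((509.6389465332031, 148.54043579101562), (13.150406837463379, 40.18535614013672), 5.106778144836426)
the job is handed in; nothing more can be done
None
```

I handed the job in at 40.8 s: tumbler on the pad and cup on the coaster, both mouth down and within about 1–2 mm of centre, and the dial held at about 1.24 rad (third click at 1.2); on the way, one failed grasp of the cup shifted it about 7 mm on the desk with a 96 N push at the fingers before I re-gripped it.

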